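# Turn over the grater plate on its stand

## Task

The steel grater plate on the wooden stand has its coarse teeth facing outwards. Take it off, turn it over, and put it back on both of the stand's pins with the fine teeth outwards, pressed flush against the wooden frame all over, and let go. Leave the pepper mill, ramekins and cruet standing where they are.

Things in the scene. Friction and masses are not known exactly. Their poses are not given: they have to be found in the camera images.
- plate: Loose flat steel grater plate, 100 wide (x) x 150 tall (y) x 6 mm (z), 0.2 to 0.4 kg. Origin at its centre; +y to its plain gripping end (upper), +z out of its coarse face. It starts hanging on both pins, coarse face outwards. It fits the pins either face out, not end for end. Two holes through it on its centre line x = 0.
- coarse_face (a point): Centre point of the plate's coarse face (12 big cone teeth, 3 mm high), 3 mm from the plate's origin along its +z. The other face has 60 fine teeth, 1.5 mm high. On both faces the teeth lie within x = -36..36, y = -46..8 mm; the rest is plain.
- grip_edge (a point): Middle of the plate's plain upper edge, 75 mm from the plate's origin along its +y. When seated it stands about 33 mm above the frame's top edge, free on both sides, so it can be pinched across the 6 mm thickness with the fingers pointing down along the plate.
- big_hole (a point): Centre of the plate's 20 mm round hole, at y = +28 mm on the plate.
- small_hole (a point): Centre of the plate's 13 mm round hole, at y = -60 mm on the plate.
- bed: Leaning wooden frame of the fixed stand, 110 wide, 12 mm thick, y = -85..+40 mm. Origin in its front surface (plane z = 0), 95 mm above the counter. +z: outwards, square to that surface, 20 degrees above level, roughly to the robot's left; +y: up along it; +x: level. Seated plate: centre at about (0, -2, 3) mm, its y along this y. A window x = -39..39, y = -47..14 mm takes the rear teeth.
- thick_pin (a point): Foot of the frame's thick pin, 16 mm diameter, at y = +28 mm on the frame, x = 0. It stands out 14 mm along the frame's +z, the last 4 mm tapered. About 2 mm play all round in the big hole, so the hung plate rests up to 2 mm low.
- thin_pin (a point): Foot of the frame's thin pin, 9 mm diameter, at y = -60 mm on the frame, x = 0; 14 mm long, tapered like the other. About 2 mm play all round in the small hole. Below it is the stand's base board, 150 x 140 mm, 14 mm thick; two struts stand behind the frame, lower than its top.
- mill: Bystander: upright stainless steel pepper mill, 58 mm diameter, 168 mm tall; origin at the centre of its foot.
- ramekin_a: Bystander: small turquoise ramekin, 84 mm across the rim, 45 mm tall; origin under its centre.
- ramekin_b: Bystander: the second ramekin, like the first.
- cruet: Bystander: glass cruet with cork stopper, 72 mm diameter, 155 mm tall; origin under its centre.
- rack: Fixed wooden spice rack with latched lid, 126 x 226 mm, 115 mm tall, to the robot's left; origin under its centre. An orange pinch spoon lies on it.
Not all that is in view belongs to the job. There is more than one size of the plate; the one meant has the size given above.

How it is judged (in metres and radians):
At the end, for the whole second after the job is handed in: The plate is at rest on both pins, fine face outwards, gripping end up; centre within 5 mm of the seat's middle (6 mm downwards), flush: centre under 5.5 mm from the frame's front surface, faces parallel within 3 degrees, turned on the frame by less than 4.5 degrees (x of plate in the frame of bed between -0.005 and 0.005 m and y of plate in the frame of bed between -0.006 and 0.005 m and z of plate in the frame of bed below 0.0055 m and z of coarse_face in the frame of bed below 0.003 m and y of grip_edge in the frame of bed above 0.06 m and angle between the z axis of plate and the z axis of bed, either way round below 0.05 rad and angle between the y axis of plate and the y axis of bed, either way round below 0.08 rad and linear speed of plate below 0.02 m/s); the robot touches nothing.
It fails at once if a bystander (mill, ramekin or cruet) was shifted by more than 30 mm or tipped (distance of any of mill, ramekin_a, ramekin_b, cruet from where it was at the start of the episode above 0.03 m or angle between any of mill, ramekin_a, ramekin_b, cruet's own z axis and vertical above 0.35 rad).
It also fails if it takes over 42 s, if anything falls off the work surface, if the arm or the gripper's body presses on something with over 40 N, if the wrist force passes 120 N, or if a joint passes its speed limit or range.

## Robot

A 7-joint arm with a two-finger parallel gripper is mounted at the origin on the work surface. World frame = base frame: x ahead of the robot, y to its left, z up, the work surface at z = 0. Lengths are in mm, angles in rad, forces in N, time in s.
With the tool pointing down it reaches from about 400 to 875 mm from the base axis. Payload 4.4 kg.
Tool frame: the origin (TCP) lies midway between the tips of the shut fingers; the grasp point (between the pads) lies 19 mm behind it; z points along the fingers, y is the line along which they close (so a half turn about z gives the same grasp; the last joint's range is limited). The gripper opens to 85 mm and grips with 20 to 120 N. Pads are 22 mm wide; open, the fingers measure 114 mm over their backs; the gripper's body (76 mm by 85 mm) begins 54 mm behind the grasp point. The pads swing forward as they close: fully open they stand 13 mm farther back than shut.
Start: joints at [1.169, 0.628, 0.038, 1.517, -0.027, 0.996, -0.02], TCP at [214.219, -613.7, 231.313] pointing down, gripper open.
Joint ranges: [-3.06, 3.06], [-0.37, 2.12], [-1.25, 1.32], [0.18, 2.47], [-1.1, 4.24], [0.23, 1.98], [-2.94, 2.94]. Speed limits (rad/s): [2.57, 2.57, 3.14, 3.14, 3.14, 3.14, 3.14].

## Interface

Orientations are given as [roll, pitch, yaw] about the fixed x, y, z axes, in that order (R = Rz(yaw) Ry(pitch) Rx(roll)).
In Python, from cell import ctrl gives the robot as it stands.
- The arm moves only by the shell command python3 -m handwheel 'ROWS'. ROWS is JSON, a list of rows, each a list of 3 entries, a list of its own where there are three numbers: the turn, a rotation vector about the tool's x, y, z in degrees, then the shift along the tool's x, y, z in m, then the closure, from 0 (fully open) to 1 (shut). A call has 1 to 5 rows; each row shifts and turns the commanded pose from where the row before left it, along the tool's axes as they then stand; what a row does not reach is not made up. A row lasts 1/12 s, in which the tool goes at most 41.7 mm and 7.16 degrees, less where a joint would pass 70% of its speed; a pose out of reach is approached as far as the arm can. A call is refused whole if a number of a shift passes 0.0417 or a number of a turn 7.16, either way. A call with a gripper value outside its range is refused whole. The fingers move at their own pace and stop on an object; the grip force is fixed at half the most. Time passes only in rows, so rows that do not move let the fingers close. It gives the time, the measured TCP pose, the force, the opening and the grip force at its end, in the units of the state.
- ctrl.read_state(): the state, without advancing time (a new reading comes with each control period).
- ctrl.get_image(name): name is "side" or "top"; returns a dict with "pixels" (400x640x3 uint8, red, green, blue), "fx", "fy", "cx", "cy" (pixels), "k1" (the pictures are not rectified: a ray, as slopes to the right and down, at radius r is drawn at 1 + k1 r^2 times it, then the intrinsics apply), "pose" (4x4, takes a point from camera to world coordinates). Camera axes: x right, y up, looking along -z (the intrinsics and any distortion apply to the point x, -y, -z); pixel columns grow to the right and rows downward; lengths in mm; the calibration is good to about 2 mm. A picture is of the moment at which its call begins. There is no depth.
- ctrl.finish_job(): hands the job in; it is judged then, once.
The state is a dict: "clock": time; "qpos": joint angles; "qd": joint speeds; "tau": joint torques, N m; "eef_pos": TCP position; "tool_rot": TCP orientation; "force": force on the tool from outside, world axes, zero at the start; "torque": the same for the moment, N m; "width": finger opening in mm; "gripper_force": force on a finger pad.
Only numpy, scipy, OpenCV 4.12 (cv2) and the standard library are available. Lean on these libraries where they do the work, as an engineer would, in place of code of your own. Each camera call takes 0.05 s, during which the arm holds its last target. There are 200 camera calls.

## Working session

There is one attempt and no reset: what is moved stays moved. The work goes in short steps, Python scripts to look and compute and a shell command to move; the robot and the scene stay as the last step left them, time stands still between calls to the robot, and variables do not carry over. Pictures are saved under pics/ and viewed, at most 10 in all, crops included, and the job is handed in when it is done.

```bash
mkdir -p pics; ls
python3 - <<'E'
from cell import ctrl
import cv2
for n in("side","top"):
    d=ctrl.get_image(n); print(n,d['fx'],d['fy'],d['cx'],d['cy'],d['k1']); print(d['pose'])
    cv2.imwrite(f'pics/{n}0.png',d['pixels'][:,:,::-1])
print(ctrl.read_state())
E
```

```text
pics
side 415.42223160345344 415.42223160345344 318.5225391224584 196.97039408911945 -0.09205115188344826
[[-9.83109470e-01  1.30651036e-01 -1.28164255e-01  3.46206725e+02]
 [-1.82425646e-01 -7.55856542e-01  6.28809805e-01  8.06368863e+02]
 [-1.47191379e-02  6.41569321e-01  7.66923825e-01  1.08214554e+03]
 [ 0.00000000e+00  0.00000000e+00  0.00000000e+00  1.00000000e+00]]
top 416.7306540766176 416.7306540766176 323.1709355976108 197.68855992989793 -0.0015612730950228925
[[ 9.73808356e-03  9.95858699e-01 -9.03914877e-02  3.58219428e+02]
 [-9.99949337e-01  9.46782176e-03 -3.41821497e-03 -1.86021630e+01]
 [-2.54824862e-03  9.04201950e-02  9.95900444e-01  1.64830206e+03]
 [ 0.00000000e+00  0.00000000e+00  0.00000000e+00  1.00000000e+00]]
{'clock': 0.1, 'qpos': array([ 1.16922254,  0.62925918,  0.03844848,  1.51825271, -0.0270061 ,
        0.99630022, -0.02000441]), 'qd': array([ 0.00239174, -0.00330744, -0.00021684, -0.0046722 , -0.00084115,
        0.00136885, -0.00029046]), 'tau': array([ 3.69599889e-03, -5.64527607e+01,  1.23079486e+00, -1.93970400e+01,
        1.13285246e-02,  5.43694725e-03,  4.57784040e-05]), 'eef_pos': array([ 214.02166655, -613.16941856,  230.48240915]), 'tool_rot': array([-3.13989124e+00,  1.42008604e-05,  3.35763406e-01]), 'force': array([-0.41275529,  0.19618428,  0.35883034]), 'torque': array([-0.01550012, -0.01255531, -0.00228875]), 'gripper_force': 0.0, 'width': 84.95615124778165}
```

View pics/side0.png

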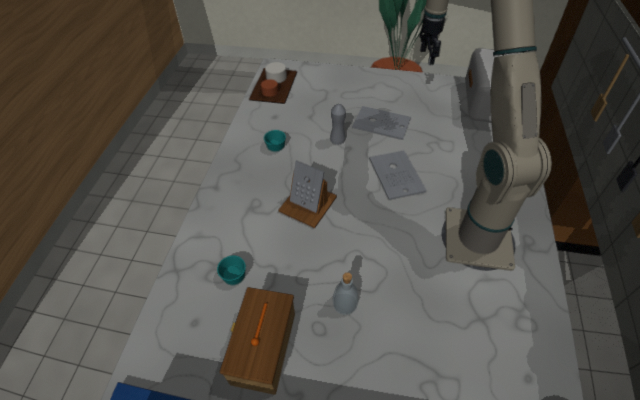

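View pics/top0.png

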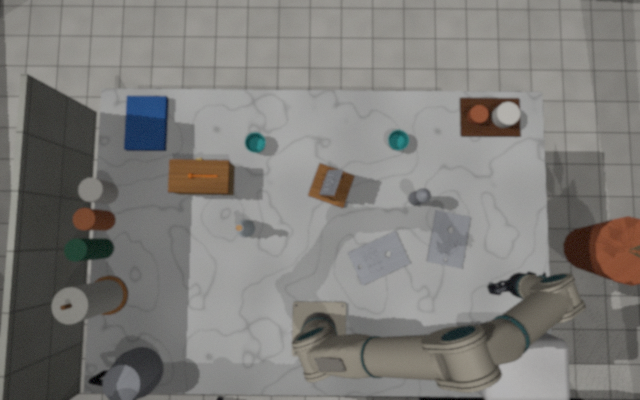

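The side view shows three plates: one on the stand at (308,187), and loose ones flat on the counter at (382,122) and (398,174). The loose ones look larger. The one on the stand fits the description. The mill is at (338,124), the ramekins at (275,140) and (232,270), and the cruet at (346,295). I'll confirm in enlarged crops.

Run:
```python
import cv2,numpy as np
a=cv2.imread('pics/side0.png')[145:235,260:360]; b=cv2.imread('pics/top0.png')[150:220,295:365]
a=cv2.resize(a,None,fx=6,fy=6,interpolation=cv2.INTER_CUBIC)
cv2.imwrite('pics/c1.png',a)
cv2.imwrite('pics/c2.png',cv2.resize(b,None,fx=8,fy=8,interpolation=cv2.INTER_CUBIC))
```

```text
(no output)
```

View pics/c1.png

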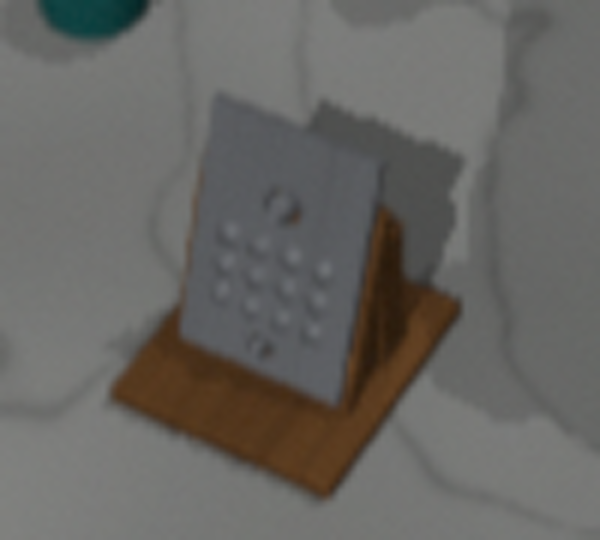

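View pics/c2.png

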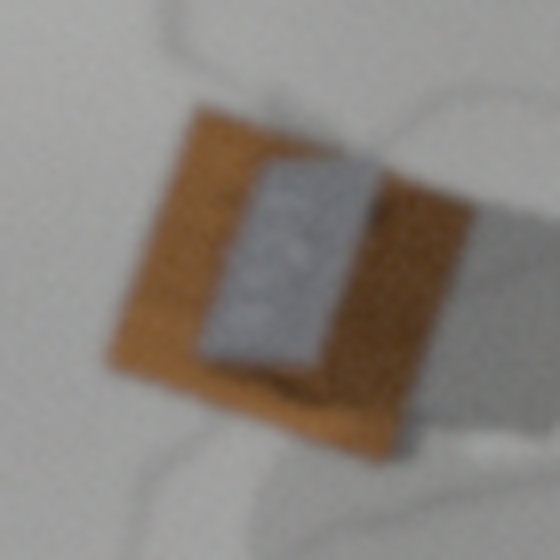

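The crop confirms it. The plate on the stand is 100 x 150 with 12 coarse teeth outwards, and both pins show in the holes at crop (282,206) and (260,347). I'll fit the bed's pose to the plate and base corners.

```bash
cat > h.py <<'E'
from cell import ctrl
import numpy as np, cv2
from scipy.spatial.transform import Rotation as Ro
def cams(): return {n:ctrl.get_image(n) for n in("side","top")}
def proj(d,P):
    T=np.linalg.inv(d['pose']); c=np.atleast_2d(P)@T[:3,:3].T+T[:3,3]
    s=np.c_[c[:,0],-c[:,1]]/-c[:,2:]; s=s*(1+d['k1']*(s**2).sum(1,keepdims=True))
    return s*d['fx']+[d['cx'],d['cy']]
def bedR(al):
    c,s=np.cos(np.radians(20)),np.sin(np.radians(20))
    z=np.array([np.cos(al)*c,np.sin(al)*c,s]); y=np.array([-np.cos(al)*s,-np.sin(al)*s,c])
    return np.c_[np.cross(y,z),y,z]
E
cat > fit.py <<'E'
from h import *
from scipy.optimize import least_squares
C=cams()
f=lambda p,o,k:np.array(o)+(np.array(p)+.5)/k-.5
s=f([(218,93),(383,163),(340,408),(180,338),(112,393),(327,497),(460,303)],(260,145),6)
t=f([(382,160),(322,366),(200,358),(108,365),(200,105),(472,205),(390,462)],(295,150),8)
def model(p):
    R=bedR(p[2]); o=np.array([p[0],p[1],95])
    P=np.array([(-50,71,6),(50,71,6),(50,-79,6),(-50,-79,6)])@R.T+o
    u=np.array([np.cos(p[2]),np.sin(p[2]),0]); v=np.array([-u[1],u[0],0])
    # base: front extent a, width 150 (x), depth 140
    b=lambda i,j:np.array([p[0],p[1],14])+u*i+v*j
    F,B=p[3],p[3]-140
    BL,BR,RR,RL=b(F,-75),b(F,75),b(B,75),b(B,-75)
    return P,BL,BR,RR,RL
def res(p):
    P,BL,BR,RR,RL=model(p)
    a=proj(C['side'],np.vstack([P,BL,BR,RR]))-s
    q=proj(C['top'],np.vstack([P[0],P[1],P[2],BR,BL,RL,RR]))-t
    return np.r_[(a+p[4:6]).ravel(),(q+p[6:8]).ravel(),p[4:8]*1]
r=least_squares(res,[620,-30,1.8,80,0,0,0,0],loss='soft_l1')
print(r.x,np.degrees(r.x[2])); print(res(r.x)[:-4].reshape(-1,2).round(2))
np.save('bed.npy',r.x)
R=bedR(r.x[2]);print(R.round(3))
E
python3 fit.py
```

```text
[ 5.55842985e+02 -4.73536672e+01  1.25519154e+00  7.73299106e+01
 -2.14433403e-01  5.07628061e-01  5.00597701e-01  1.72828560e-01] 71.91717748468187
[[-0.63  0.82]
 [ 0.15  0.01]
 [ 0.05 -0.55]
 [ 0.22 -0.07]
 [-1.79 -1.  ]
 [ 2.4  -0.93]
 [ 0.29  1.51]
 [ 0.28 -0.47]
 [-1.04 -0.02]
 [ 1.02  0.29]
 [-0.23  2.02]
 [ 0.47 -1.14]
 [-0.04 -2.49]
 [-1.76  1.23]]
[[-0.951 -0.106  0.292]
 [ 0.31  -0.325  0.893]
 [ 0.     0.94   0.342]]
```

```bash
sed -i 's/p\[3\]-140/p[3]-150/; s/b(F,-75),b(F,75),b(B,75),b(B,-75)/b(F,-70),b(F,70),b(B,70),b(B,-70)/' fit.py; python3 fit.py
```

```text
[ 5.55480614e+02 -4.70948270e+01  1.24134189e+00  8.04475228e+01
 -1.33204802e-01  4.81213943e-01  4.27229887e-01  9.22536759e-02] 71.12365126920388
[[-0.27  0.76]
 [ 0.3   0.24]
 [-0.   -0.4 ]
 [ 0.39 -0.21]
 [-0.96 -0.06]
 [ 0.26 -0.68]
 [ 0.19 -0.06]
 [ 0.29 -0.33]
 [-1.39  0.01]
 [ 0.75  0.14]
 [-0.85  0.23]
 [-0.5  -0.38]
 [ 1.24 -0.43]
 [-0.15  0.75]]
[[-0.946 -0.111  0.304]
 [ 0.324 -0.324  0.889]
 [-0.     0.94   0.342]]
```

```bash
cat > go.py <<'E'
# python3 go.py flip x y z : tool target in bed coords (mm); flip 0: tool y=-bed z, 1: tool y=+bed z
from h import *; import sys
p=np.load('bed.npy'); B=bedR(p[2]); o=np.array([p[0],p[1],95])
fl=int(sys.argv[1]); t=o+B@np.array(sys.argv[2:5],float)
s=1 if fl else -1
R=np.c_[-s*B[:,0]*-1*-1 if 0 else np.cross(s*B[:,2],-B[:,1]),s*B[:,2],-B[:,1]]
st=ctrl.read_state(); Rc=Ro.from_euler('xyz',st['tool_rot']).as_matrix()
print('t',st['clock'],'bedpos',(B.T@(st['eef_pos']-o)).round(1),'q',st['qpos'].round(2),'w',round(st['width'],1),'F(bed)',(B.T@st['force']).round(1),'gf',round(st['gripper_force'],1))
rv=Ro.from_matrix(Rc.T@R).as_rotvec(degrees=True)
d=t-st['eef_pos']
print('turn',rv.round(2),'norm',np.linalg.norm(rv).round(1),'shift in target axes mm',(R.T@d).round(1),'in current axes',(Rc.T@d).round(1), 'world target',t.round(0))
E
python3 go.py 0 0 137 3; python3 go.py 1 0 137 3
python3 - <<'E'
from h import *
C=cams()
# mill foot position from side/top approx
import scipy.optimize as so
r=so.least_squares(lambda p:np.r_[proj(C['top'],[p[0],p[1],168])[0]-(424,195)],[540,-380]);print(r.x)
E
```

```text
t 0.3 bedpos [ 139.7  348.9 -560.9] q [ 1.17  0.63  0.04  1.52 -0.03  1.   -0.02] w 85.4 F(bed) [-0.9 -0.2  0.5] gf 0.0
turn [19.22  6.66 37.72] norm 42.9 shift in target axes mm [ 139.7 -563.9  211.9] in current axes [ 481.7 -387.7    6.5] world target [541. -89. 225.]
t 0.3 bedpos [ 139.7  348.9 -560.9] q [ 1.17  0.63  0.04  1.52 -0.03  1.   -0.02] w 85.4 F(bed) [-0.9 -0.2  0.5] gf 0.0
turn [  -8.54   24.66 -140.08] norm 142.5 shift in target axes mm [-139.7  563.9  211.9] in current axes [ 481.7 -387.7    6.5] world target [541. -89. 225.]
[ 505.62524322 -373.07068685]
```

```bash
python3 -m handwheel '[[[0,0,0],[0.032,-0.0258,0],0],[[0,0,0],[0.032,-0.0258,0],0],[[0,0,0],[0.032,-0.0258,0],0],[[0,0,0],[0.032,-0.0258,0],0],[[0,0,0],[0.032,-0.0258,0],0]]'
python3 -m handwheel '[[[0,0,0],[0.032,-0.0258,0],0],[[0,0,0],[0.032,-0.0258,0],0],[[0,0,0],[0.032,-0.0258,0],0],[[0,0,0],[0.032,-0.0258,0],0],[[0,0,0],[0.032,-0.0258,0],0]]'
python3 -m handwheel '[[[0,0,0],[0.032,-0.0258,0],0],[[0,0,0],[0.032,-0.0258,0],0],[[0,0,0],[0.032,-0.0258,0],0],[[0,0,0],[0.032,-0.0258,0],0],[[0,0,0],[0.032,-0.0258,0],0]]'
python3 -m handwheel '[[[2.75,0.95,5.39],[0,0,0],0],[[2.75,0.95,5.39],[0,0,0],0],[[2.75,0.95,5.39],[0,0,0],0],[[2.75,0.95,5.39],[0,0,0],0],[[2.75,0.95,5.39],[0,0,0],0]]'
python3 -m handwheel '[[[2.75,0.95,5.39],[0,0,0],0],[[2.75,0.95,5.39],[0,0,0],0],[[0,0,0],[0,0,0],0]]'
python3 go.py 0 0 137 3
```

```text
clock: 0.82
eef_pos: [323.5, -437.5, 231.5]
tool_rot: [3.141, -0.0, 0.335]
force: [1.4, -0.7, 0.4]
width: 85.7
gripper_force: 0.0
clock: 1.23
eef_pos: [432.1, -263.0, 231.6]
tool_rot: [3.141, -0.0, 0.336]
force: [0.4, 0.9, -1.1]
width: 85.9
gripper_force: 0.0
clock: 1.65
eef_pos: [540.8, -88.3, 231.6]
tool_rot: [3.141, -0.001, 0.336]
force: [1.2, -1.2, -0.0]
width: 85.6
gripper_force: 0.0
clock: 2.07
eef_pos: [540.4, -90.2, 231.5]
tool_rot: [-2.889, -0.024, -0.144]
force: [-0.4, -0.3, -0.6]
width: 85.2
gripper_force: 0.0
clock: 2.32
eef_pos: [538.6, -92.9, 230.7]
tool_rot: [-2.793, 0.002, -0.337]
force: [-0.9, -0.0, -0.8]
width: 85.5
gripper_force: 0.0
t 2.3167 bedpos [  1.2 144.2   0.5] q [ 0.36  0.5  -0.03  1.85 -0.45  0.85 -1.26] w 85.5 F(bed) [ 0.8 -0.7 -0.6] gf 0.0
turn [ 0.03 -0.04 -0.43] norm 0.4 shift in target axes mm [ 1.2 -2.5  7.2] in current axes [ 1.2 -2.5  7.2] world target [541. -89. 225.]
```

```bash
python3 -m handwheel '[[[0,0,-0.4],[0.0012,-0.0025,0.022],0],[[0,0,0],[0,0,0.022],0],[[0,0,0],[0,0,0.02],0],[[0,0,0],[0,0,0],0]]'; python3 go.py 0 0 47 3
python3 - <<'E'
from h import *
C=cams()
a=C['side']['pixels'][110:220,250:370,::-1];b=C['top']['pixels'][150:220,290:365,::-1]
a=cv2.resize(a,None,fx=4,fy=4,interpolation=2);b=cv2.resize(b,None,fx=4,fy=4,interpolation=2)
o=np.zeros((440,780,3),np.uint8);o[:,:480]=a;o[:280,480:780]=b
cv2.imwrite('pics/p5.png',o)
E
```

```text
clock: 2.65
eef_pos: [547.2, -64.7, 169.4]
tool_rot: [-2.792, 0.003, -0.317]
force: [-0.6, 1.4, -0.4]
width: 85.6
gripper_force: 0.0
t 2.65 bedpos [ 2.2 76.5  7.3] q [ 0.33  0.59 -0.07  1.9  -0.49  0.7  -1.23] w 85.6 F(bed) [ 1.  -0.8  0.9] gf 0.0
turn [-0.01  0.4   0.61] norm 0.7 shift in target axes mm [ 2.2  4.3 29.5] in current axes [ 2.3  4.3 29.5] world target [551. -60. 140.]
```

View pics/p5.png

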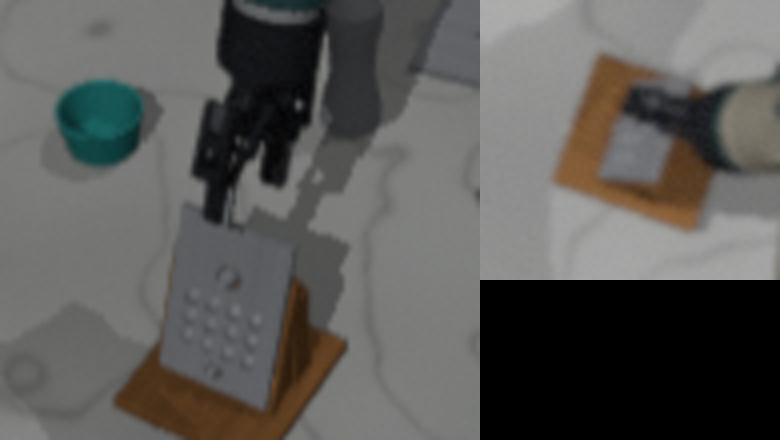

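```bash
python3 -m handwheel '[[[0,0,0],[0,0,0],0]]' ; python3 go.py 0 0 47 3
python3 - <<'E'
from h import *
p=np.load('bed.npy');B=bedR(p[2]);o=np.array([p[0],p[1],95]);C=cams()
for q in [(2,90,50),(2,90,-45),(0,71,6),(-50,71,6),(50,71,6)]:
    P=o+B@np.array(q,float);print(q,((proj(C['side'],P)[0]-(250,110))*4).round(),((proj(C['top'],P)[0]-(290,150))*4+[480,0]).round())
E
```

```text
clock: 2.83
eef_pos: [549.7, -68.0, 173.1]
tool_rot: [-2.793, -0.005, -0.322]
force: [-0.3, 0.2, 0.1]
width: 85.6
gripper_force: 0.0
t 2.8333 bedpos [-1.3 80.8  6.3] q [ 0.33  0.58 -0.06  1.9  -0.49  0.7  -1.23] w 85.6 F(bed) [0.4 0.  0.1] gf 0.0
turn [ 0.04 -0.1   0.48] norm 0.5 shift in target axes mm [-1.3  3.3 33.8] in current axes [-1.4  3.3 33.8] world target [551. -60. 140.]
(2, 90, 50) [216. 223.] [633. 113.]
(2, 90, -45) [275. 180.] [727. 151.]
(0, 71, 6) [239. 223.] [670. 129.]
(-50, 71, 6) [183. 201.] [689.  77.]
(50, 71, 6) [295. 246.] [652. 181.]
```

```bash
python3 -m handwheel '[[[0,0,0.5],[-0.001,0.0033,0.011],0],[[0,0,0],[0,0,0.011],0],[[0,0,0],[0,0,0.011],0],[[0,0,0],[0,0,0],0],[[0,0,0],[0,0,0],0]]' ; python3 go.py 0 0 47 3; python3 -m handwheel '[[[0,0,0],[0,0,0],0],[[0,0,0],[0,0,0],0]]'; python3 go.py 0 0 47 3
```

```text
clock: 3.35
eef_pos: [550.2, -59.0, 139.4]
tool_rot: [-2.792, 0.002, -0.33]
force: [-0.7, -0.7, -0.8]
width: 85.2
gripper_force: 0.0
t 3.35 bedpos [ 1.1 46.1  3. ] q [ 0.33  0.63 -0.09  1.93 -0.52  0.63 -1.21] w 85.2 F(bed) [ 0.5 -0.5 -1.2] gf 0.0
turn [-0.01  0.09 -0.09] norm 0.1 shift in target axes mm [ 1.1  0.  -0.9] in current axes [ 1.1  0.  -0.9] world target [551. -60. 140.]
clock: 3.52
eef_pos: [550.9, -59.8, 140.3]
tool_rot: [-2.793, -0.0, -0.331]
force: [0.1, -0.6, 0.2]
width: 85.3
gripper_force: 0.0
t 3.5167 bedpos [ 0.2 47.1  2.8] q [ 0.33  0.63 -0.09  1.93 -0.52  0.63 -1.21] w 85.3 F(bed) [-0.3  0.4 -0.4] gf 0.0
turn [ 0.01 -0.05 -0.1 ] norm 0.1 shift in target axes mm [ 0.2 -0.2  0.1] in current axes [ 0.2 -0.2  0.1] world target [551. -60. 140.]
```

Well aligned. I'll close the gripper.

```bash
python3 -m handwheel '[[[0,0,0],[0,0,0],0.5],[[0,0,0],[0,0,0],0.8],[[0,0,0],[0,0,0],1],[[0,0,0],[0,0,0],1],[[0,0,0],[0,0,0],1]]' ; python3 -m handwheel '[[[0,0,0],[0,0,0],1],[[0,0,0],[0,0,0],1],[[0,0,0],[0,0,0],1],[[0,0,0],[0,0,0],1],[[0,0,0],[0,0,0],1]]'; python3 go.py 0 0 47 3
```

```text
clock: 3.93
eef_pos: [550.6, -59.6, 140.0]
tool_rot: [-2.793, 0.0, -0.331]
force: [0.2, 0.6, -0.2]
width: 25.7
gripper_force: 0.0
clock: 4.35
eef_pos: [551.8, -56.2, 141.3]
tool_rot: [-2.788, 0.0, -0.33]
force: [1.7, 5.5, 5.7]
width: 5.0
gripper_force: 62.9
t 4.35 bedpos [ 0.5 46.9  6.6] q [ 0.33  0.63 -0.09  1.93 -0.53  0.63 -1.21] w 5.0 F(bed) [0.2 3.4 7.4] gf 62.9
turn [-0.27  0.02 -0.02] norm 0.3 shift in target axes mm [ 0.5  3.6 -0.1] in current axes [ 0.5  3.6 -0.1] world target [551. -60. 140.]
```

```bash
python3 -m handwheel '[[[0,0,0],[0,-0.006,0],1],[[0,0,0],[0,-0.008,0],1],[[0,0,0],[0,-0.008,0],1],[[0,0,0],[0,-0.008,0],1],[[0,0,0],[0,-0.01,0],1]]' ; python3 -m handwheel '[[[0,0,0],[0,-0.02,0],1],[[0,0,0],[0,-0.02,-0.015],1],[[0,0,0],[0,-0.02,-0.015],1],[[0,0,0],[0,0,0],1],[[0,0,0],[0,0,0],1]]'; python3 go.py 0 0.5 77 106.6
python3 - <<'E'
from h import *
C=cams()
a=C['side']['pixels'][110:220,240:360,::-1];b=C['top']['pixels'][150:220,285:360,::-1]
a=cv2.resize(a,None,fx=4,fy=4,interpolation=2);b=cv2.resize(b,None,fx=4,fy=4,interpolation=2)
o=np.zeros((440,780,3),np.uint8);o[:,:480]=a;o[:280,480:780]=b
cv2.imwrite('pics/p6.png',o)
E
```

```text
clock: 4.77
eef_pos: [562.6, -23.0, 153.4]
tool_rot: [-2.793, 0.002, -0.331]
force: [-0.1, -0.1, -2.7]
width: 4.6
gripper_force: 62.3
clock: 5.18
eef_pos: [578.4, 21.3, 203.1]
tool_rot: [-2.792, -0.002, -0.328]
force: [-0.9, -0.8, -3.4]
width: 4.8
gripper_force: 62.3
t 5.1833 bedpos [  0.5  76.9 104.7] q [ 0.14  0.54 -0.04  1.86 -0.5   0.72 -1.41] w 4.8 F(bed) [ 0.6 -2.9 -2.1] gf 62.3
turn [-0.03 -0.05  0.11] norm 0.1 shift in target axes mm [-0.  -1.9 -0.1] in current axes [-0.  -1.9 -0.1] world target [579.  23. 204.]
```

View pics/p6.png

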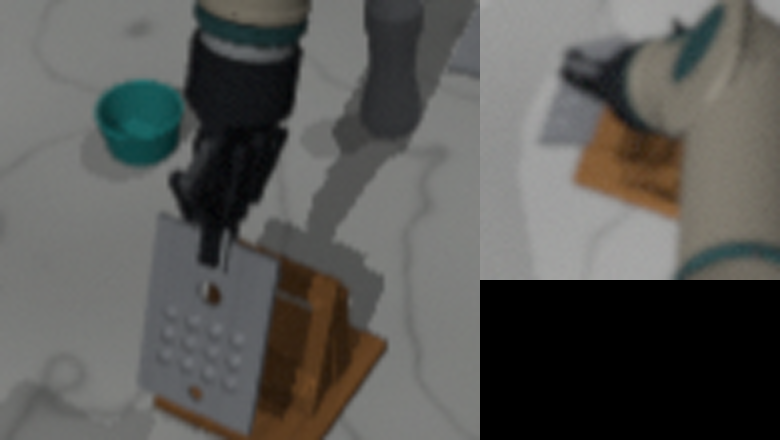

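The picture shows the plate off the pins and held square, with the finger at (215,240). The ramekin and mill are untouched. Next I'll flip it by -180° about tool z.

```bash
for i in 1; do
python3 -m handwheel '[[[0,0,-6.92],[0,0,0],1],[[0,0,-6.92],[0,0,0],1],[[0,0,-6.92],[0,0,0],1],[[0,0,-6.92],[0,0,0],1],[[0,0,-6.92],[0,0,0],1]]'
python3 -m handwheel '[[[0,0,-6.92],[0,0,0],1],[[0,0,-6.92],[0,0,0],1],[[0,0,-6.92],[0,0,0],1],[[0,0,-6.92],[0,0,0],1],[[0,0,-6.92],[0,0,0],1]]'
python3 -m handwheel '[[[0,0,-6.92],[0,0,0],1],[[0,0,-6.92],[0,0,0],1],[[0,0,-6.92],[0,0,0],1],[[0,0,-6.92],[0,0,0],1],[[0,0,-6.92],[0,0,0],1]]'
python3 -m handwheel '[[[0,0,-6.92],[0,0,0],1],[[0,0,-6.92],[0,0,0],1],[[0,0,-6.92],[0,0,0],1],[[0,0,-6.92],[0,0,0],1],[[0,0,-6.92],[0,0,0],1]]'
python3 -m handwheel '[[[0,0,-6.92],[0,0,0],1],[[0,0,-6.92],[0,0,0],1],[[0,0,-6.92],[0,0,0],1],[[0,0,-6.92],[0,0,0],1],[[0,0,-6.92],[0,0,0],1]]'
python3 -m handwheel '[[[0,0,-6.92],[0,0,0],1],[[0,0,0],[0,0,0],1],[[0,0,0],[0,0,0],1],[[0,0,0],[0,0,0],1],[[0,0,0],[0,0,0],1]]'
done; python3 go.py 1 0.5 77 106.6
```

```text
clock: 5.7
eef_pos: [576.6, 18.3, 200.6]
tool_rot: [-2.851, -0.193, 0.248]
force: [-0.5, 0.4, -4.0]
width: 4.6
gripper_force: 62.3
clock: 6.12
eef_pos: [576.6, 18.2, 200.6]
tool_rot: [-3.012, -0.324, 0.859]
force: [0.5, 0.3, -3.3]
width: 4.9
gripper_force: 62.3
clock: 6.53
eef_pos: [576.5, 18.1, 200.6]
tool_rot: [3.057, -0.338, 1.498]
force: [0.6, -0.1, -2.7]
width: 4.5
gripper_force: 62.2
clock: 6.95
eef_pos: [576.5, 18.0, 200.6]
tool_rot: [2.878, -0.23, 2.118]
force: [-0.2, 0.1, -2.3]
width: 5.0
gripper_force: 62.2
clock: 7.37
eef_pos: [576.5, 17.9, 200.5]
tool_rot: [2.796, -0.043, 2.699]
force: [-0.3, -0.9, -2.8]
width: 4.7
gripper_force: 62.2
clock: 7.78
eef_pos: [577.5, 19.2, 201.9]
tool_rot: [2.793, -0.002, 2.807]
force: [-0.7, 0.2, -3.2]
width: 4.8
gripper_force: 62.3
t 7.7833 bedpos [  0.6  76.5 102.2] q [ 0.69  0.7  -0.92  1.84  0.34  0.71  0.93] w 4.8 F(bed) [ 0.7 -3.  -1.2] gf 62.3
turn [-0.03 -0.03 -0.34] norm 0.3 shift in target axes mm [-0.1  4.4 -0.5] in current axes [-0.1  4.4 -0.5] world target [579.  23. 204.]
```

```bash
python3 -m handwheel '[[[0,0,-0.3],[0,-0.018,0.007],1],[[0,0,0],[0,-0.018,0.007],1],[[0,0,0],[0,-0.017,0.007],1],[[0,0,0],[0,-0.017,0.007],1],[[0,0,0],[0,0,0],1]]';python3 -m handwheel '[[[0,0,0],[0,0,0],1],[[0,0,0],[0,0,0],1]]'; python3 go.py 1 0.5 48.5 32
python3 - <<'E'
from h import *
p=np.load('bed.npy');B=bedR(p[2]);o=np.array([p[0],p[1],95]);C=cams()
st=ctrl.read_state();R=Ro.from_euler('xyz',st['tool_rot']).as_matrix()
# plate in tool: edge top at tool z = -(71-47)= -24.. ; plate origin at tool z=+51 (seated y=-4, tcp 47)
for x in(-50,50):
  for z in(-24,126): print((x,z),((proj(C['side'],st['eef_pos']+R@np.array([x,3,z]))[0]-(255,120)+.5)*6-.5).round(), 'hole' )
for z in(23,111): print('hole',((proj(C['side'],st['eef_pos']+R@np.array([0,3,z]))[0]-(255,120)+.5)*6-.5).round())
cv2.imwrite('pics/p7.png',cv2.resize(C['side']['pixels'][120:220,255:350,::-1],None,fx=6,fy=6,interpolation=2))
cv2.imwrite('pics/p7r.png',C['side']['pixels'][:,:,::-1])
E
```

```text
clock: 8.2
eef_pos: [556.3, -39.0, 147.5]
tool_rot: [2.797, -0.006, 2.808]
force: [-0.9, -1.3, -3.5]
width: 4.8
gripper_force: 62.2
clock: 8.37
eef_pos: [560.1, -33.2, 152.3]
tool_rot: [2.791, 0.001, 2.813]
force: [0.5, 0.6, -2.6]
width: 4.7
gripper_force: 62.3
t 8.3667 bedpos [ 0.1 48.8 33.4] q [ 0.77  0.77 -0.89  1.9   0.4   0.63  1.  ] w 4.7 F(bed) [-0.3 -2.7 -0.2] gf 62.3
turn [0.08 0.03 0.09] norm 0.1 shift in target axes mm [ 0.4 -1.4  0.3] in current axes [ 0.4 -1.4  0.3] world target [559. -34. 152.]
(-50, -24) [216. 262.] hole
(-50, 126) [183. 505.] hole
(50, -24) [388. 331.] hole
(50, 126) [343. 575.] hole
hole [288. 376.]
hole [266. 517.]
```

View pics/p7.png

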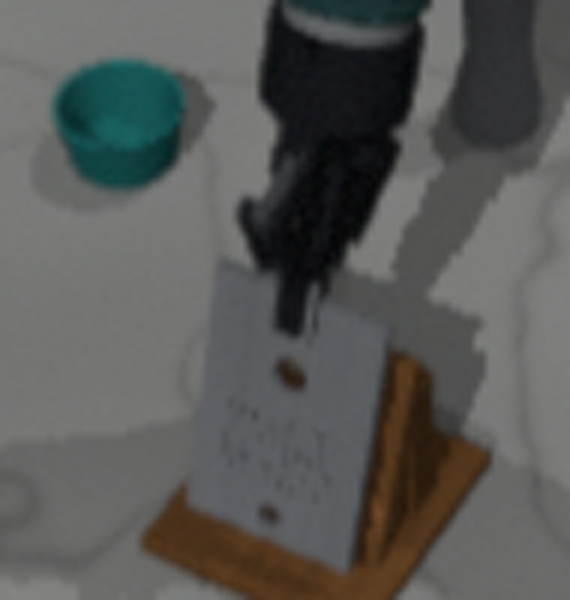

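```bash
cat > cmp.py <<'E'
from h import *
p=np.load('bed.npy');B=bedR(p[2]);o=np.array([p[0],p[1],95]);C=cams()
f=lambda q,of,k:np.array(of)+(np.array(q)+.5)/k-.5
s0=f([(218,93),(383,163),(340,408),(180,338)],(260,145),6)
s1=f([(222,258),(391,326),(350,572),(188,505)],(255,120),6)
K=np.array([(-50,24,3),(50,24,3),(50,-126,3),(-50,-126,3)])
def J(t):
    g=lambda dx:proj(C['side'],o+B@np.array(t)+ (K+dx)@B.T)
    return g
for t,s in(((.5,46.9,6.6),s0),((.1,48.8,33.4),s1)):
    g=J(t); r=s-g(np.zeros(3)); print(r.round(2).tolist(),r.mean(0))
    # in-plane shift (x,y of bed mm) and rotation explaining it
    A=[];
    for d in np.eye(3)[:2]: A.append((g(d)-g(0*d)).ravel())
    rot=np.c_[-K[:,1],K[:,0],0*K[:,0]]*.001; A.append((g(rot)-g(0)).ravel())
    print('dx,dy mm, rot mrad',np.linalg.lstsq(np.array(A).T,r.ravel(),rcond=None)[0].round(2))
E
python3 cmp.py
```

```text
[[0.6, -0.75], [-0.03, -0.28], [0.26, 0.31], [-0.08, 0.16]] [ 0.18763687 -0.14240476]
dx,dy mm, rot mrad [ 0.67  0.85 -1.47]
[[0.76, -0.69], [0.43, -0.8], [0.93, -0.56], [0.58, 0.06]] [ 0.67472999 -0.49754118]
dx,dy mm, rot mrad [1.59 2.74 9.09]
```

Fine teeth are outwards. Plate corners in the crop are (222,258), (391,326), (350,572) and (188,505), which is about 1 mm right, 1-2 mm high and 0.5° turned. I'll correct that and insert in small steps.

```bash
python3 -m handwheel '[[[0,-0.5,0],[-0.0005,-0.003,0.001],1],[[0,0,0],[0,-0.004,0],1],[[0,0,0],[0,-0.004,0],1],[[0,0,0],[0,-0.003,0],1],[[0,0,0],[0,-0.003,0],1]]'; python3 go.py 1 0.5 47.8 6.6|head -1;python3 -m handwheel '[[[0,0,0],[0,-0.002,0],1],[[0,0,0],[0,-0.002,0],1],[[0,0,0],[0,0,0],1],[[0,0,0],[0,0,0],1]]'; python3 go.py 1 0.5 47.8 6.6
```

```text
clock: 8.98
eef_pos: [555.0, -49.2, 145.1]
tool_rot: [2.793, 0.009, 2.81]
force: [-0.6, 0.6, -2.2]
width: 4.9
gripper_force: 62.1
t 8.9833 bedpos [-0.2 47.8 15.1] q [ 0.8   0.78 -0.88  1.92  0.41  0.61  1.02] w 4.9 F(bed) [ 0.8 -2.2 -0.4] gf 62.1
clock: 9.32
eef_pos: [554.0, -52.2, 143.9]
tool_rot: [2.792, 0.009, 2.811]
force: [0.7, 0.9, -2.9]
width: 4.6
gripper_force: 62.1
t 9.3167 bedpos [-0.2 47.7 11.8] q [ 0.81  0.78 -0.88  1.92  0.41  0.61  1.03] w 4.6 F(bed) [-0.4 -3.1  0. ] gf 62.1
turn [0.01 0.5  0.1 ] norm 0.5 shift in target axes mm [ 0.7 -5.2 -0.1] in current axes [ 0.7 -5.2 -0.1] world target [552. -57. 142.]
```

```bash
python3 -m handwheel '[[[0,0,0],[0,-0.002,0],1],[[0,0,0],[0,-0.002,0],1],[[0,0,0],[0,-0.002,0],1],[[0,0,0],[0,-0.002,0],1],[[0,0,0],[0,0,0],1]]'; python3 go.py 1 0.5 47.8 6.6|head -1;python3 -m handwheel '[[[0,0,0],[0,-0.002,0],1],[[0,0,0],[0,0,0],1],[[0,0,0],[0,0,0],1]]'; python3 go.py 1 0.5 47.8 6.6
```

```text
clock: 9.73
eef_pos: [552.6, -56.2, 142.5]
tool_rot: [2.787, 0.01, 2.811]
force: [1.6, 6.9, -0.3]
width: 4.9
gripper_force: 62.7
t 9.7333 bedpos [-0.3 47.9  7.3] q [ 0.82  0.78 -0.89  1.92  0.41  0.61  1.04] w 4.9 F(bed) [ 0.8 -2.7  6.6] gf 62.7
clock: 9.98
eef_pos: [552.6, -56.3, 142.5]
tool_rot: [2.785, 0.011, 2.812]
force: [2.1, 9.7, 0.9]
width: 4.8
gripper_force: 62.8
t 9.9833 bedpos [-0.3 47.9  7.2] q [ 0.82  0.78 -0.89  1.92  0.41  0.61  1.04] w 4.8 F(bed) [ 1.2 -2.5  9.6] gf 62.8
turn [0.41 0.57 0.21] norm 0.7 shift in target axes mm [ 0.8 -0.6  0.1] in current axes [ 0.8 -0.6  0.1] world target [552. -57. 142.]
```

```bash
python3 -m handwheel '[[[0,0,0],[0,0.002,0],0.9],[[0,0,0],[0,0,0],0.6],[[0,0,0],[0,0,0],0.2],[[0,0,0],[0,0,0],0],[[0,0,0],[0,0,0],0]]'; python3 -m handwheel '[[[0,0,0],[0,0,0],0],[[0,0,0],[0,0,0],0],[[0,0,0],[0,0,0],0],[[0,0,0],[0,0,0],0]]'; python3 go.py 1 0.5 47.8 6.6
python3 - <<'E'
from h import *
C=cams()
a=C['side']['pixels'][120:220,255:350,::-1]
cv2.imwrite('pics/p8.png',cv2.resize(a,None,fx=6,fy=6,interpolation=2))
E
```

```text
clock: 10.4
eef_pos: [551.5, -59.9, 141.1]
tool_rot: [2.793, 0.009, 2.81]
force: [0.4, 0.5, -0.5]
width: 56.8
gripper_force: 0.0
clock: 10.73
eef_pos: [551.5, -59.3, 141.2]
tool_rot: [2.793, 0.009, 2.811]
force: [-1.0, -0.3, 0.7]
width: 85.5
gripper_force: 0.0
t 10.7333 bedpos [-0.2 47.8  3.7] q [ 0.82  0.78 -0.88  1.92  0.42  0.61  1.04] w 85.5 F(bed) [ 0.8  0.9 -0.3] gf 0.0
turn [-0.    0.51  0.11] norm 0.5 shift in target axes mm [ 0.7  2.9 -0. ] in current axes [ 0.7  2.9 -0. ] world target [552. -57. 142.]
```

View pics/p8.png

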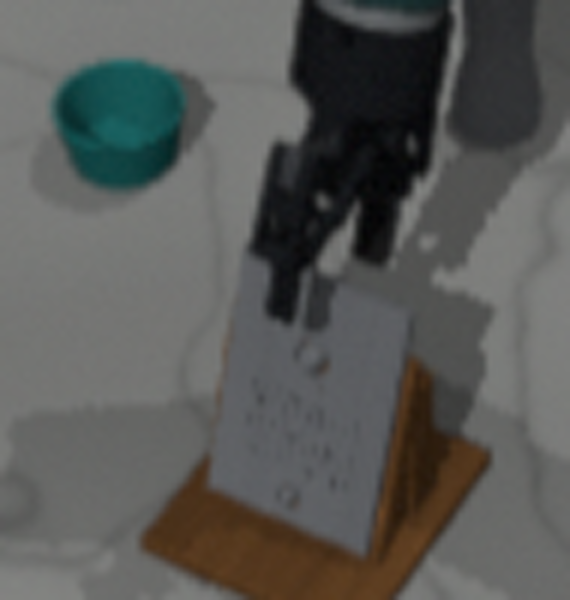

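Both pins show through the holes at (312,357) and (288,495). The corners (412,313), (367,558) and (210,488) match the original seated ones. I'll retreat along the plate and check again.

```bash
python3 -m handwheel '[[[0,0,0],[0,0,-0.008],0],[[0,0,0],[0,0,-0.012],0],[[0,0,0],[0,0,-0.02],0],[[0,0,0],[0,0,-0.03],0],[[0,0,0],[0,0,-0.03],0]]'; python3 -m handwheel '[[[0,0,0],[0,0,-0.03],0],[[0,0,0],[0,0,0],0],[[0,0,0],[0,0,0],0]]'
python3 - <<'E'
from h import *
C=cams()
n=C['side']['pixels'][:,:,::-1]; cv2.imwrite('pics/end.png',n)
a=cv2.resize(n[145:235,260:360],None,fx=4,fy=4,interpolation=2);b=cv2.resize(cv2.imread('pics/side0.png')[145:235,260:360],None,fx=4,fy=4,interpolation=2)
cv2.imwrite('pics/p9.png',np.vstack([np.hstack([b,a])]))
E
```

```text
clock: 11.25
eef_pos: [538.9, -91.3, 236.3]
tool_rot: [2.792, 0.008, 2.812]
force: [0.3, -0.4, -0.4]
width: 85.5
gripper_force: 0.0
clock: 11.5
eef_pos: [536.8, -101.9, 265.0]
tool_rot: [2.793, 0.012, 2.809]
force: [-0.6, -0.6, 0.5]
width: 85.4
gripper_force: 0.0
```

View pics/p9.png

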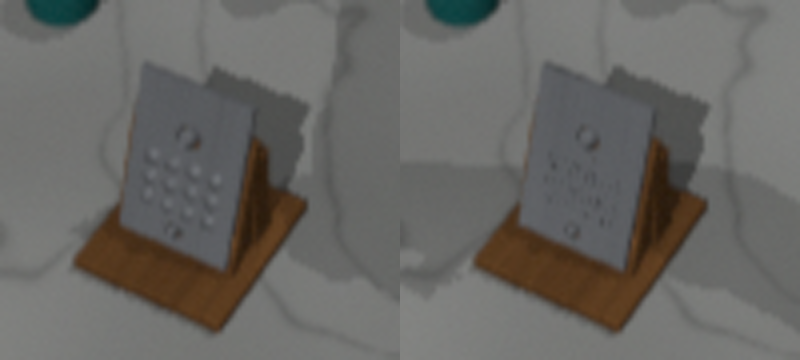

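Before (left) and after (right) show the plate in the same place, fine teeth outwards, pins visible at (588,137) and (572,231). I'll hand it in.

```bash
python3 -c "
from cell import ctrl
print(ctrl.finish_job())"
```

```text
the job is handed in; nothing more can be done
None
```

The plate is back on both pins with its fine teeth outwards, and the last picture shows it sitting where it was before; I let go and handed the job in about 12 s into the 42 s (the hand-in gave no verdict).

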